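# Find the full sugar tin at the drinks nook

## Robot

A 6-joint arm with a two-finger parallel gripper is mounted at the origin on the work surface. World frame = base frame: x ahead of the robot, y to its left, z up, the work surface at z = 0. Lengths are in mm, angles in rad, forces in N, time in s.
With the tool pointing down it reaches from about 275 to 750 mm from the base axis. Payload 10.2 kg.
Tool frame: the origin (TCP) lies at the very end of the fingers, on their centre line; the grasp point (between the pads) lies 19 mm behind it; z points along the fingers, y is the line along which they close (so a half turn about z gives the same grasp; the last joint's range is limited). The gripper opens to 88 mm and grips with 3 to 60 N. Pads are 18 mm wide; open, the fingers measure 123 mm over their backs; the gripper's body (75 mm by 187 mm) begins 45 mm behind the grasp point.
Start: joints at [0.993, 0.313, 1.498, -0, 1.331, -0.223], TCP at [182.399, 492.302, 215.52] pointing down, gripper open.
Joint ranges: [-2.94, 2.94], [-0.97, 2.17], [0.19, 2.56], [-1.23, 4.37], [0.02, 3.11], [-2.88, 2.88]. Speed limits (rad/s): [2.39, 2.39, 3.01, 3.14, 3.14, 3.14].

## Interface

Orientations are given as a unit quaternion [x, y, z, w].
In Python, from rig import env gives the robot as it stands.
- The arm moves only by the tool drive_effector, called after "Call:" by a JSON object that holds its "api" and its "payload", one argument or row to a line. Schema: {"type":"object","properties":{"steps":{"type":"array","items":{"type":"array","items":{"type":"number"},"minItems":4,"maxItems":4},"minItems":1,"maxItems":8},"jaw":{"type":"number"},"only":{"type":"string"},"quiet":{"type":"boolean"},"lines":{"type":"string"}},"required":["steps"],"additionalProperties":false}. steps is a list of rows, 1 to 8 of them, each of 4 numbers: dx, dy, dz in mm, then a turn about the tool's z in rad; each row is the pose to reach, as a shift and turn from the pose commanded when the call began, along the tool's axes at that moment; what a row does not reach only later rows make up. A row lasts 1/8 s, in which the tool goes at most 62.5 mm and 0.188 rad, less where a joint would pass 70% of its speed; a pose out of reach is approached as far as the arm can. jaw is the opening from 0.0 (shut) to 1.0 (fully open), set as the call begins (left out keeps the last). The fingers move at their own pace and stop on an object; the grip force is fixed at half the most. Time passes only in rows, so rows that do not move let the fingers close. The tool returns the time, the measured TCP pose, the force, the opening and the grip force at its end. only (a regular expression) keeps the lines of the reply that match it, lines (a string "A,B") keeps lines A to B, and quiet returns only ok. Input that does not fit is refused with a message, and nothing moves.
- env.get_obs(): the state, without advancing time (a new reading comes with each control period).
- env.get_image(name): name is "scene" or "side" or "wrist"; returns a dict with "image" (384x512x3 uint8, red, green, blue), "intrinsics" (3x3 intrinsics, pixels), "k1" (the pictures are not rectified: a ray, as slopes to the right and down, at radius r is drawn at 1 + k1 r^2 times it, then the intrinsics apply), "cam_to_world" (4x4, takes a point from camera to world coordinates); the wrist camera has in their place "hand_eye" (4x4, takes a point from camera to tool coordinates, whose origin is the TCP and whose axes are the flange's). Camera axes: x right, y up, looking along -z (the intrinsics and any distortion apply to the point x, -y, -z); pixel columns grow to the right and rows downward; lengths in mm; the calibration is good to about 2 mm. A picture is of the moment at which its call begins: read the wrist's pose just before it. There is no depth.
- env.close_job(): hands the job in; it is judged then, once.
The state is a dict: "time_s": time; "joint_positions": joint angles; "qvel": joint speeds; "effort": joint torques, N m; "eef_pos": TCP position; "tool_rot": TCP orientation; "ft_force": force on the tool from outside, world axes, zero at the start; "wrist_torque": the same for the moment, N m; "opening": opening from 0.0 (shut) to 1.0 (fully open); "grip_force": force on a finger pad.
Only numpy, scipy, OpenCV 4.12 (cv2) and the standard library are available. Lean on these libraries where they do the work, as an engineer would, in place of code of your own. Each camera call takes 0.05 s, during which the arm holds its last target. There are 200 camera calls.

## Task

Take the wooden serving board off the tops of the three sugar tins and lay it down lengthwise on the dark mat, roughly in its middle. Then lift each of the three look-alike tins in turn to feel its weight, standing the lighter ones back upright in the tray, and finish by holding up the heaviest one, upright, with its bottom well above the tops of the other two: the program ends while the gripper is still holding it. Do not drop, throw or tip over a tin, do not drop the board, and leave the other crockery, jar and bottle where they stand.

Things in the scene. Friction and masses are not known exactly. Their poses are not given: they have to be found in the camera images.
- tin_a: one of three look-alike closed tins: sage green, brass band, body 64 mm across, 100 mm high, plus a fixed wooden plug lid 44 mm across, 15 mm high (115 mm in all). Each 0.1 to 0.5 kg, the heaviest at least 130 g heavier than the others; neither name nor place tells which; contents may shift a few mm. Origin: centre of the underside. Stands on the tray floor, tins 115 mm apart along the tray's y
- tin_b: one of three look-alike closed tins: sage green, brass band, body 64 mm across, 100 mm high, plus a fixed wooden plug lid 44 mm across, 15 mm high (115 mm in all). Each 0.1 to 0.5 kg, the heaviest at least 130 g heavier than the others; neither name nor place tells which; contents may shift a few mm. Origin: centre of the underside. Stands on the tray floor, tins 115 mm apart along the tray's y
- tin_c: one of three look-alike closed tins: sage green, brass band, body 64 mm across, 100 mm high, plus a fixed wooden plug lid 44 mm across, 15 mm high (115 mm in all). Each 0.1 to 0.5 kg, the heaviest at least 130 g heavier than the others; neither name nor place tells which; contents may shift a few mm. Origin: centre of the underside. Stands on the tray floor, tins 115 mm apart along the tray's y
- board: slim pale wooden board, 56 mm wide (its x), 330 mm long (its y), 16 mm thick, 0.2 kg. Origin: centre of the underside; z up. It starts flat across the lids of the three tins, length along the row, underside 121 mm above the table; the tins' wider shoulders lie 15 mm below its underside, so fingertips may reach 13 mm below it
- tray: fixed wooden tray, 120 mm (its x) by 370 mm (its y), rim 18 mm above the table, walls 6 mm thick; its inner floor is 6 mm above the table. Origin: centre of the underside
- mat: fixed flat dark grey metal mat, 400 mm long (its x), 110 mm wide (its y), 5 mm thick. Origin: centre of the underside. It lies on the other side of the table from the tray, left or right
- jug: steel milk mug, 68 mm across, 75 mm high, with a handle, standing just beyond the tray. Origin: centre of the underside; leave it alone
- cup: blue ceramic cup, 66 mm across, 55 mm high, standing on the robot's side of the tray. Origin: centre of the underside; leave it alone
- mug: white ceramic mug, 80 mm across, 95 mm high, off to the left. Origin: centre of the underside; leave it alone
- jar: amber glass jar with a steel cap, 80 mm across, 130 mm high, off to the right. Origin: centre of the underside; leave it alone
- bottle: green glass bottle, 68 mm across, 220 mm high, off to the left. Origin: centre of the underside; leave it alone
- bowl: white ceramic bowl, 120 mm across, 50 mm high, off to the right. Origin: centre of the underside; leave it alone

How it is judged (in metres and radians):
On the way, in this order (a step that is already met when the one before it is completed fails the run):
1. the board lies flat, let go and at rest, lengthwise on the mat (x of board in the frame of mat between -0.05 and 0.05 m and y of board in the frame of mat between -0.04 and 0.04 m and angle between the y axis of board and the x axis of mat, either way round below 0.25 rad and height (world z) of board below 0.01 m and angle between board's own z axis and vertical below 0.05 rad and linear speed of board below 0.03 m/s and contact force between board and the fingers below 0.1 N), for 0.2 s.
2. a tin is lifted by the gripper (((height (world z) of tin_a above 0.016 m and contact force between tin_a and the fingers above 0.5 N) or (height (world z) of tin_b above 0.016 m and contact force between tin_b and the fingers above 0.5 N) or (height (world z) of tin_c above 0.016 m and contact force between tin_c and the fingers above 0.5 N))), for 0.2 s.
3. it is let go, all three stand upright in the tray (height (world z) of each of tin_a, tin_b, tin_c below 0.012 m and angle between each of tin_a, tin_b, tin_c's own z axis and vertical below 0.08 rad and contact force between each of tin_a, tin_b, tin_c and the fingers below 0.1 N), for 0.1 s.
4. a tin is lifted again (((height (world z) of tin_a above 0.016 m and contact force between tin_a and the fingers above 0.5 N) or (height (world z) of tin_b above 0.016 m and contact force between tin_b and the fingers above 0.5 N) or (height (world z) of tin_c above 0.016 m and contact force between tin_c and the fingers above 0.5 N))), for 0.2 s.
5. it is let go, all three stand upright in the tray again (all of step 3), for 0.1 s.
At the end, for the whole second after the job is handed in: Heaviest tin held still, upright within 20 deg, bottom over 130 mm up, touched by the gripper alone; the other two, each pressing the tray with under 2.9 N, stand upright in it, untouched; the board lies flat, untouched, lengthwise on the mat (14 deg, 50 mm along, 40 mm across) (all of step 1 and (((height (world z) of tin_a above 0.13 m and contact force between tin_a and the fingers above 1 N and angle between tin_a's own z axis and vertical below 0.35 rad and linear speed of tin_a below 0.05 m/s and contact force between tin_a and tin_b below 0.1 N and contact force between tin_a and tin_c below 0.1 N and contact force between tin_a and board below 0.1 N and contact force between tin_a and tray below 0.1 N and contact force between tin_a and mat below 0.1 N and contact force between tin_a and jug below 0.1 N and contact force between tin_a and cup below 0.1 N and contact force between tin_a and mug below 0.1 N and contact force between tin_a and jar below 0.1 N and contact force between tin_a and bottle below 0.1 N and contact force between tin_a and bowl below 0.1 N) and (x of tin_b in the frame of tray between -0.045 and 0.045 m and y of tin_b in the frame of tray between -0.17 and 0.17 m and height (world z) of tin_b below 0.014 m and angle between tin_b's own z axis and vertical below 0.08 rad and linear speed of tin_b below 0.03 m/s and contact force between tin_b and the fingers below 0.1 N and contact force between tin_b and tray below 2.9 N) and (x of tin_c in the frame of tray between -0.045 and 0.045 m and y of tin_c in the frame of tray between -0.17 and 0.17 m and height (world z) of tin_c below 0.014 m and angle between tin_c's own z axis and vertical below 0.08 rad and linear speed of tin_c below 0.03 m/s and contact force between tin_c and the fingers below 0.1 N and contact force between tin_c and tray below 2.9 N)) or ((height (world z) of tin_b above 0.13 m and contact force between tin_b and the fingers above 1 N and angle between tin_b's own z axis and vertical below 0.35 rad and linear speed of tin_b below 0.05 m/s and contact force between tin_b and tin_a below 0.1 N and contact force between tin_b and tin_c below 0.1 N and contact force between tin_b and board below 0.1 N and contact force between tin_b and tray below 0.1 N and contact force between tin_b and mat below 0.1 N and contact force between tin_b and jug below 0.1 N and contact force between tin_b and cup below 0.1 N and contact force between tin_b and mug below 0.1 N and contact force between tin_b and jar below 0.1 N and contact force between tin_b and bottle below 0.1 N and contact force between tin_b and bowl below 0.1 N) and (x of tin_a in the frame of tray between -0.045 and 0.045 m and y of tin_a in the frame of tray between -0.17 and 0.17 m and height (world z) of tin_a below 0.014 m and angle between tin_a's own z axis and vertical below 0.08 rad and linear speed of tin_a below 0.03 m/s and contact force between tin_a and the fingers below 0.1 N and contact force between tin_a and tray below 2.9 N) and (x of tin_c in the frame of tray between -0.045 and 0.045 m and y of tin_c in the frame of tray between -0.17 and 0.17 m and height (world z) of tin_c below 0.014 m and angle between tin_c's own z axis and vertical below 0.08 rad and linear speed of tin_c below 0.03 m/s and contact force between tin_c and the fingers below 0.1 N and contact force between tin_c and tray below 2.9 N)) or ((height (world z) of tin_c above 0.13 m and contact force between tin_c and the fingers above 1 N and angle between tin_c's own z axis and vertical below 0.35 rad and linear speed of tin_c below 0.05 m/s and contact force between tin_c and tin_a below 0.1 N and contact force between tin_c and tin_b below 0.1 N and contact force between tin_c and board below 0.1 N and contact force between tin_c and tray below 0.1 N and contact force between tin_c and mat below 0.1 N and contact force between tin_c and jug below 0.1 N and contact force between tin_c and cup below 0.1 N and contact force between tin_c and mug below 0.1 N and contact force between tin_c and jar below 0.1 N and contact force between tin_c and bottle below 0.1 N and contact force between tin_c and bowl below 0.1 N) and (x of tin_a in the frame of tray between -0.045 and 0.045 m and y of tin_a in the frame of tray between -0.17 and 0.17 m and height (world z) of tin_a below 0.014 m and angle between tin_a's own z axis and vertical below 0.08 rad and linear speed of tin_a below 0.03 m/s and contact force between tin_a and the fingers below 0.1 N and contact force between tin_a and tray below 2.9 N) and (x of tin_b in the frame of tray between -0.045 and 0.045 m and y of tin_b in the frame of tray between -0.17 and 0.17 m and height (world z) of tin_b below 0.014 m and angle between tin_b's own z axis and vertical below 0.08 rad and linear speed of tin_b below 0.03 m/s and contact force between tin_b and the fingers below 0.1 N and contact force between tin_b and tray below 2.9 N)))); the arm keeps its last pose, push and grip.
It fails at once if a tin is tipped over (more than 40 degrees) (angle between any of tin_a, tin_b, tin_c's own z axis and vertical above 0.7 rad).
It fails at once if a tin or the board is dropped or thrown (faster than 0.9 m/s while not in the fingers) ((linear speed of tin_a above 0.9 m/s and contact force between tin_a and the fingers below 0.05 N) or (linear speed of tin_b above 0.9 m/s and contact force between tin_b and the fingers below 0.05 N) or (linear speed of tin_c above 0.9 m/s and contact force between tin_c and the fingers below 0.05 N) or (linear speed of board above 0.9 m/s and contact force between board and the fingers below 0.05 N)).
It fails at once if a bystander is moved more than 30 mm or knocked over (distance of any of jug, cup, mug, jar, bottle, bowl from where it was at the start of the episode above 0.03 m or angle between any of jug, cup, mug, jar, bottle, bowl's own z axis and vertical above 0.6 rad).
It also fails if it takes over 69 s, if anything falls off the work surface, if the arm or the gripper's body presses on something with over 40 N, if the wrist force passes 120 N, or if a joint passes its speed limit or range.

## Working session

There is one attempt and no reset: what is moved stays moved. The work goes in short steps, Python scripts to look and compute and a tool call to move; the robot and the scene stay as the last step left them, time stands still between calls to the robot, and variables do not carry over. Pictures are saved under pics/ and viewed, at most 10 in all, crops included, and the job is handed in when it is done.

```bash
ls; mkdir -p pics
```

Create h.py:
```python
import numpy as np, cv2
from rig import env
from scipy.spatial.transform import Rotation as R
def rays(im,uv,T):
    K=np.array(im["intrinsics"],float)
    uv=np.asarray(uv,float).reshape(-1,2)
    d=(uv-K[:2,2])/[K[0,0],K[1,1]]
    s=d.copy()
    for _ in range(20): s=d/(1+im["k1"]*(s**2).sum(1,keepdims=True))
    v=np.c_[s[:,0],-s[:,1],-np.ones(len(s))]
    return T[:3,3],v@T[:3,:3].T
def cam(im,o=None):
    if "cam_to_world" in im: return np.array(im["cam_to_world"])
    T=np.eye(4);T[:3,:3]=R.from_quat(o["tool_rot"]).as_matrix();T[:3,3]=o["eef_pos"]
    return T@np.array(im["hand_eye"])
def onplane(im,uv,z,o=None):
    c,v=rays(im,uv,cam(im,o)); t=(z-c[2])/v[:,2]
    return c+v*t[:,None]
def save(n,f):
    o=env.get_obs();im=env.get_image(n);cv2.imwrite(f,im["image"][:,:,::-1]);np.save(f+".npy",dict(im=im,o=o),allow_pickle=True);return im,o
```

Run:
```python
from h import *
o=env.get_obs();print({k:np.round(v,3) for k,v in o.items()})
print(R.from_quat(o["tool_rot"]).as_matrix().round(3))
for n in("scene","side"): im,_=save(n,f"pics/{n}0.png");print(cam(im).round(2),im["intrinsics"],im["k1"])
a=cv2.imread("pics/scene0.png");b=cv2.imread("pics/side0.png")
```

```text
pics
rig.py
{'time_s': np.float64(0.0), 'joint_positions': array([ 0.993,  0.313,  1.498,  0.   ,  1.331, -0.223]), 'qvel': array([ 0.001, -0.001, -0.001,  0.   , -0.002,  0.   ]), 'effort': array([-0.0000e+00, -4.0220e+01, -2.5228e+01,  6.9000e-02,  3.5000e-02,
       -0.0000e+00]), 'eef_pos': array([182.249, 492.059, 214.981]), 'tool_rot': array([ 0.176,  0.984, -0.001, -0.   ]), 'ft_force': array([-0.063,  0.277, -0.378]), 'wrist_torque': array([-0.005, -0.091, -0.041]), 'grip_force': np.float64(0.0), 'opening': np.float64(0.998)}
[[-0.938  0.347 -0.001]
 [ 0.347  0.938 -0.001]
 [ 0.    -0.001 -1.   ]]
[[ 6.20000e-01 -5.60000e-01  5.60000e-01  1.24632e+03]
 [ 7.90000e-01  4.50000e-01 -4.20000e-01 -5.42120e+02]
 [-2.00000e-02  7.00000e-01  7.20000e-01  9.74920e+02]
 [ 0.00000e+00  0.00000e+00  0.00000e+00  1.00000e+00]] [[397.79055795   0.         257.77049143]
 [  0.         397.79055795 197.73269706]
 [  0.           0.           1.        ]] -0.12400900785845566
[[ 5.00000e-01  6.10000e-01 -6.20000e-01 -2.96840e+02]
 [-8.70000e-01  3.60000e-01 -3.50000e-01 -5.00680e+02]
 [ 1.00000e-02  7.10000e-01  7.00000e-01  1.04798e+03]
 [ 0.00000e+00  0.00000e+00  0.00000e+00  1.00000e+00]] [[379.52316619   0.         250.89159863]
 [  0.         379.52316619 192.35731483]
 [  0.           0.           1.        ]] -0.1252441225197456
```

View pics/scene0.png

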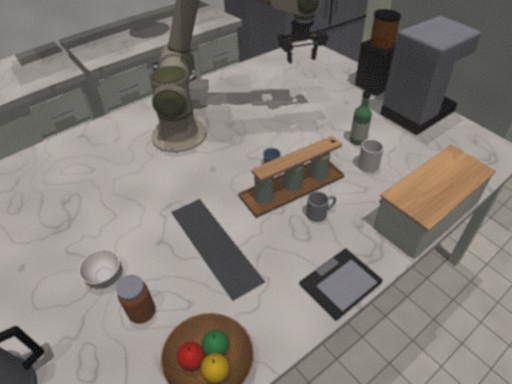

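View pics/side0.png

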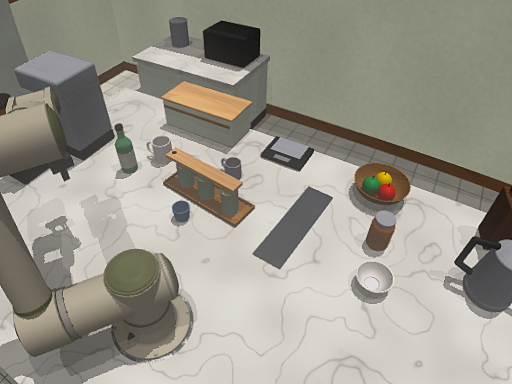

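The scene view shows the board across the tins at about (297,158), the tray at (292,183), the mat at (217,246), the cup at (271,157) and the mug (jug) at (318,206). The side view shows the board at (203,169) and the mat at (293,226). Next I'll measure them.

Create m.py:
```python
from h import *
def big(m,roi):
    k=np.zeros_like(m);x0,y0,x1,y1=roi;k[y0:y1,x0:x1]=m[y0:y1,x0:x1]
    k=cv2.morphologyEx(k,cv2.MORPH_OPEN,np.ones((2,2),np.uint8))
    n,l,s,c=cv2.connectedComponentsWithStats(k)
    i=1+np.argmax(s[1:,4]);return (l==i).astype(np.uint8)
def fit(im,mask,z):
    c=max(cv2.findContours(mask,0,1)[0],key=cv2.contourArea).reshape(-1,2)
    P=onplane(im,c,z)[:,:2].astype(np.float32)
    (cx,cy),(w,h),a=cv2.minAreaRect(P)
    if w<h: w,h,a=h,w,a+90
    return np.round([cx,cy,w,h,a],1)
if __name__=="__main__":
  vis=[]
  for n,rm,rb in(("scene",(165,190,275,305),(240,130,350,190)),("side",(245,175,345,275),(155,140,250,200))):
    d=np.load(f"pics/{n}0.png.npy",allow_pickle=True).item();im=d["im"]
    hsv=cv2.cvtColor(im["image"],cv2.COLOR_RGB2HSV)
    mm=big(cv2.inRange(hsv,(0,0,0),(179,70,110)),rm)
    bm=big(cv2.inRange(hsv,(5,70,125),(22,255,255)),rb)
    print(n,"mat",fit(im,mm,5),"board top",fit(im,bm,137))
    v=im["image"][:,:,::-1].copy();v[mm>0]=(0,0,255);v[bm>0]=(0,255,0)
    x0,y0,x1,y1=(150,120,360,310) if n=="scene" else (150,130,350,280)
    vis.append(cv2.resize(v[y0:y1,x0:x1],(400,360)))
  cv2.imwrite("pics/v1.png",np.hstack(vis))
```

```bash
python3 m.py
```

```text
scene mat [ 569.2 -200.   395.7  106.9  175.4] board top [534.2 169.  325.   57.1  83.1]
side mat [ 558.8 -205.8  398.   107.5  175.4] board top [522.1 164.2 328.7  56.8  83.5]
```

View pics/v1.png

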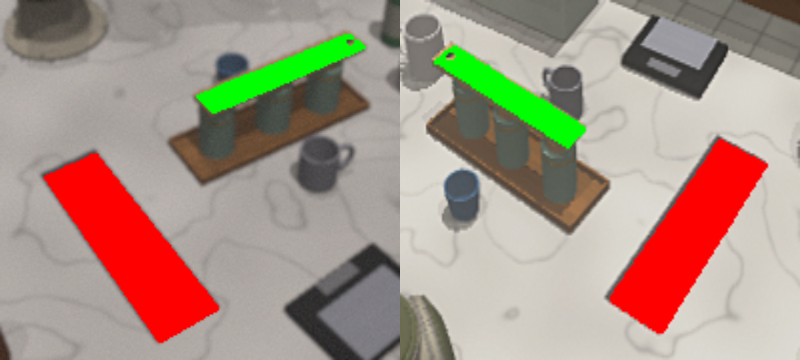

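Call:
{"api": "drive_effector", "payload": {
  "steps": [
    [0, 0, -50, 0],
    [-40, -17, -90, 0.15],
    [-95, -40, -90, 0.33],
    [-150, -64, -90, 0.5],
    [-205, -87, -90, 0.68],
    [-260, -110, -90, 0.86],
    [-315, -134, -90, 1.04],
    [-370, -157, -90, 1.2]
  ]
}}

```text
time_s: 1.1
eef_pos: [475.9, 214.9, 305.3]
tool_rot: [0.703, 0.711, -0.0, -0.0]
ft_force: [1.0, 0.5, -0.8]
opening: 1.0
grip_force: 0.0
```

Run:
```python
from h import *
for n in("scene","side"):
  im=np.load(f"pics/{n}0.png.npy",allow_pickle=True).item()["im"]
  pts={"scene":dict(bottlebase=(358,142),mug=(370,168),jug=(317,217),cup=(271,163)),"side":dict(bottlebase=(129,170),mug=(160,160),jug=(232,176),cup=(181,218))}[n]
  for k,p in pts.items(): print(n,k,onplane(im,p,0).round(0))
```

```text
scene bottlebase [[497. 531.   0.]]
scene mug [[630. 448.   0.]]
scene jug [[680. 126.   0.]]
scene cup [[378. 180.   0.]]
side bottlebase [[479. 531.   0.]]
side mug [[597. 458.   0.]]
side jug [[666. 134.   0.]]
side cup [[377. 175.   0.]]
```

Call:
{"api": "drive_effector", "payload": {
  "steps": [
    [-405, -172, -90, 1.333],
    [-437, -186, -90, 1.333],
    [-437, -186, -90, 1.333],
    [-437, -186, -90, 1.333]
  ]
}}

```text
time_s: 1.6
eef_pos: [381.2, -12.3, 352.7]
tool_rot: [0.915, 0.404, -0.0, 0.0]
ft_force: [0.9, -1.1, 0.4]
opening: 1.008
grip_force: 0.0
```

Run:
```python
from h import *
im,o=save("wrist","pics/w1.png");print(np.array(im["hand_eye"]).round(2),im["intrinsics"],o["eef_pos"],o["joint_positions"])
save("scene","pics/s1.png");save("side","pics/d1.png")
```

```text
[[   0.      0.97    0.26   66.63]
 [   1.     -0.     -0.      0.27]
 [  -0.      0.26   -0.97 -169.37]
 [   0.      0.      0.      1.  ]] [[324.39701428   0.         260.29669301]
 [  0.         324.39701428 190.32226127]
 [  0.           0.           1.        ]] [381.15042132 -12.29681821 352.72164721] [-3.42073128e-01 -8.19018682e-02  1.59229481e+00 -1.14363754e-04
  1.63131372e+00  3.97598290e-01]
```

View pics/w1.png

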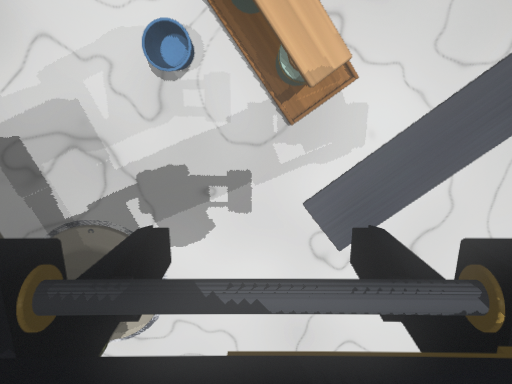

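The wrist view shows the cup at (168,45), the board's end at (315,50) and the mat at (420,150). My second call overshot because its rows start from the current pose, but nothing was hit. I'll raise and turn the tool so one picture covers both tray and mat.

Call:
{"api": "drive_effector", "payload": {
  "steps": [
    [0, 0, -20, 0.17],
    [0, 0, -40, 0.34],
    [0, 0, -60, 0.5],
    [0, 0, -80, 0.67],
    [0, 0, -80, 0.83],
    [0, 0, -80, 0.83],
    [0, 0, -80, 0.83],
    [0, 0, -80, 0.83]
  ]
}}

```text
time_s: 2.75
eef_pos: [382.3, -10.6, 432.3]
tool_rot: [1.0, 0.005, -0.0, -0.0]
ft_force: [0.6, 0.4, 0.2]
opening: 0.995
grip_force: 0.0
```

Run:
```python
from h import *
im,o=save("wrist","pics/w2.png");print(o["eef_pos"],o["joint_positions"],o["ft_force"])
```

```text
[382.34343996 -10.60102659 432.33105643] [-3.36704562e-01 -6.76832664e-02  1.37921623e+00  4.69041430e-05
  1.83062562e+00  1.22478557e+00] [0.60821042 0.44464289 0.23532067]
```

View pics/w2.png

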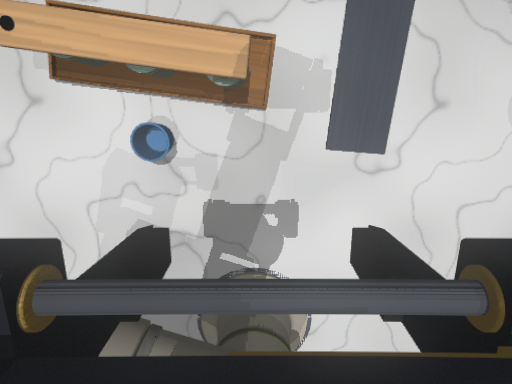

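The wrist view shows the mat's near corners at (327,150) and (386,154). The board's right end is at (249,40–77), and the tray corners are at (274,36) and (265,108).

Run:
```python
from m import *
d=np.load("pics/w2.png.npy",allow_pickle=True).item();im,o=d["im"],d["o"]
hsv=cv2.cvtColor(im["image"],cv2.COLOR_RGB2HSV)
mm=big(cv2.inRange(hsv,(0,0,0),(179,90,110)),(310,0,440,175))
bm=big(cv2.inRange(hsv,(5,60,130),(22,255,255)),(0,0,262,100))
for nm,m,z in(("mat",mm,5),("board",bm,137)):
    c=max(cv2.findContours(m,0,1)[0],key=cv2.contourArea).reshape(-1,2)
    c=c[(c[:,0]>1)&(c[:,1]>1)]
    P=onplane(im,c,z,o)[:,:2].astype(np.float32)
    print(nm,cv2.minAreaRect(P),P.min(0),P.max(0))
    q=cv2.approxPolyDP(c,4,True).reshape(-1,2);print(q.tolist(),onplane(im,q,z,o)[:,:2].round(0).tolist())
print("tray",onplane(im,[(274,36),(265,108),(47,2),(50,78)],18,o).round(0).tolist())
v=im["image"][:,:,::-1].copy()
print("cup top",onplane(im,(152,140),55,o).round(0))
print("board w sample",[np.flatnonzero(bm[:,u])[[0,-1]].tolist() for u in(60,120,180,230)])
for u in(60,120,180,230):
    r=np.flatnonzero(bm[:,u])[[0,-1]];print(onplane(im,[(u,r[0]),(u,r[1])],137,o)[:,:2].round(1).tolist())
```

```text
mat ((486.6561584472656, -196.36546325683594), (109.28235626220703, 250.22190856933594), 85.3998794555664) [ 358.86765 -260.14923] [ 607.13464 -133.26305]
[[348, 2], [327, 149], [383, 154], [414, 2]] [[607.0, -152.0], [367.0, -134.0], [359.0, -238.0], [607.0, -259.0]]
board ((524.29443359375, 163.89053344726562), (319.63720703125, 56.71923828125), 83.63089752197266) [479.2056      3.6492405] [565.81256 325.79938]
[[2, 16], [10, 16], [16, 26], [11, 32], [2, 28], [2, 46], [247, 76], [246, 35], [19, 2]] [[549.0, 318.0], [550.0, 308.0], [538.0, 303.0], [531.0, 311.0], [536.0, 321.0], [514.0, 326.0], [483.0, 8.0], [533.0, 9.0], [566.0, 294.0]]
tray [[554.0, -32.0, 18.0], [440.0, -19.0, 18.0], [597.0, 329.0, 18.0], [483.0, 344.0, 18.0]]
cup top [[386. 170.  55.]]
board w sample [[8, 54], [17, 62], [26, 70], [33, 77]]
[[560.4, 244.5], [506.6, 253.4]]
[[551.9, 170.3], [498.3, 176.4]]
[[542.8, 94.3], [489.6, 97.6]]
[[535.5, 29.7], [481.6, 30.7]]
```

Call:
{"api": "drive_effector", "payload": {
  "steps": [
    [15, -18, 10, -0.18],
    [35, -43, 25, -0.36],
    [57, -70, 40, -0.54],
    [80, -98, 55, -0.72],
    [103, -126, 70, -0.9],
    [124, -152, 85, -1.08],
    [138, -169, 95, -1.26],
    [145, -177, 100, -1.44]
  ]
}}

```text
time_s: 3.8
eef_pos: [526.4, 168.0, 331.4]
tool_rot: [0.747, 0.665, -0.001, -0.001]
ft_force: [-0.4, 0.0, 0.0]
opening: 0.997
grip_force: 0.0
```

Call:
{"api": "drive_effector", "payload": {
  "steps": [
    [0, 0, 0, 0],
    [0, 0, 0, 0]
  ]
}}

```text
time_s: 4.05
eef_pos: [526.0, 166.8, 332.9]
tool_rot: [0.751, 0.661, 0.0, 0.0]
ft_force: [0.6, -0.2, 0.2]
opening: 1.0
grip_force: 0.0
```

Run:
```python
from h import *
im,o=save("wrist","pics/w3.png");print(o["eef_pos"],R.from_quat(o["tool_rot"]).as_matrix().round(3).tolist(),o["joint_positions"],o["ft_force"])
```

```text
[525.9725614  166.79808776 332.89089959] [[0.127, 0.992, 0.0], [0.992, -0.127, -0.0], [-0.0, 0.0, -1.0]] [ 9.47716768e-02  3.24911858e-01  1.18131795e+00 -8.55067699e-05
  1.63499279e+00  2.22035756e-01] [ 0.60940781 -0.17988673  0.20073511]
```

View pics/w3.png

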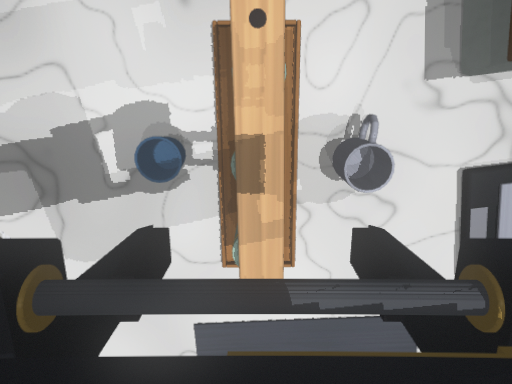

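The board runs vertically through the picture, with edges at about x 233 and 283 and its hole at (257,17). The tray is centred under it, the cup is at (160,158) and the jug at (367,165).

Run:
```python
from m import *
d=np.load("pics/w3.png.npy",allow_pickle=True).item();im,o=d["im"],d["o"]
hsv=cv2.cvtColor(im["image"],cv2.COLOR_RGB2HSV)
bm=big(cv2.inRange(hsv,(5,60,130),(22,255,255)),(200,0,320,278))
L=[]
for r in range(35,270,15):
    x=np.flatnonzero(bm[r])
    P=onplane(im,[(x[0]-.5,r),(x[-1]+.5,r)],137,o); L.append([*P.mean(0)[:2],np.linalg.norm(P[1]-P[0])])
L=np.array(L);print(L.round(1).tolist())
p=np.polyfit(L[:,1],L[:,0],1);print("x=",p,"at y168:",np.polyval(p,168),"angle",np.degrees(np.arctan(p[0])))
print("hole",onplane(im,(257.5,17.5),137,o).round(1))
print("tray",onplane(im,[(213,22),(301,22),(222,267),(295,267)],18,o).round(0).tolist())
print("jug rim c",onplane(im,(367,168),75,o).round(),"cup",onplane(im,(160,158),55,o).round())
```

```text
[[545.7, 297.9, 64.7], [544.0, 283.9, 65.5], [541.6, 269.6, 63.1], [540.3, 254.7, 62.8], [539.0, 239.5, 64.7], [536.5, 224.1, 62.2], [535.0, 208.1, 64.1], [533.5, 191.7, 63.8], [535.9, 174.4, 53.2], [543.0, 156.0, 35.6], [542.7, 138.2, 32.5], [524.9, 122.1, 62.3], [523.1, 103.5, 61.9], [520.8, 84.5, 62.7], [518.3, 65.0, 61.1], [516.5, 45.0, 63.1]]
x= [1.05348577e-01 5.14978688e+02] at y168: 532.6772489105994 angle 6.0138464411023955
hole [[542.2 314.6 137. ]]
tray [[485.0, 343.0, 18.0], [602.0, 328.0, 18.0], [439.0, -20.0, 18.0], [558.0, -35.0, 18.0]]
jug rim c [[665. 130.  75.]] cup [[387. 176.  55.]]
```

Call:
{"api": "drive_effector", "payload": {
  "steps": [
    [0, 0, 40, 0],
    [0, 0, 90, 0],
    [0, 0, 140, 0],
    [0, 0, 170, 0],
    [0, 0, 190, 0],
    [0, 0, 204, 0],
    [0, 0, 214, 0],
    [0, 0, 214, 0]
  ]
}}

```text
time_s: 5.1
eef_pos: [526.1, 167.0, 118.5]
tool_rot: [0.75, 0.662, -0.0, -0.0]
ft_force: [0.2, -0.3, 0.0]
opening: 0.999
grip_force: 0.0
```

Call:
{"api": "drive_effector", "payload": {
  "steps": [
    [0, 0, 0, 0],
    [0, 0, 0, 0],
    [0, 0, 0, 0],
    [0, 0, 0, 0],
    [0, 0, 0, 0],
    [0, 0, 0, 0]
  ],
  "jaw": 0.3
}}

```text
time_s: 5.85
eef_pos: [526.1, 167.1, 118.6]
tool_rot: [0.75, 0.662, -0.0, -0.0]
ft_force: [-0.3, -0.2, 0.8]
opening: 0.344
grip_force: 0.0
```

Run:
```python
from h import *
print(env.get_obs()["opening"],env.get_obs()["grip_force"])
a,_=save("scene","pics/s2.png");b,_=save("side","pics/d2.png")
c,_=save("wrist","pics/w4.png")
A=cv2.resize(a["image"][90:240,220:380],(400,375));B=cv2.resize(b["image"][100:250,130:290],(400,375))
cv2.imwrite("pics/v2.png",np.hstack([A,B])[:,:,::-1])
```

```text
0.34355085638961 0.0
```

View pics/v2.png

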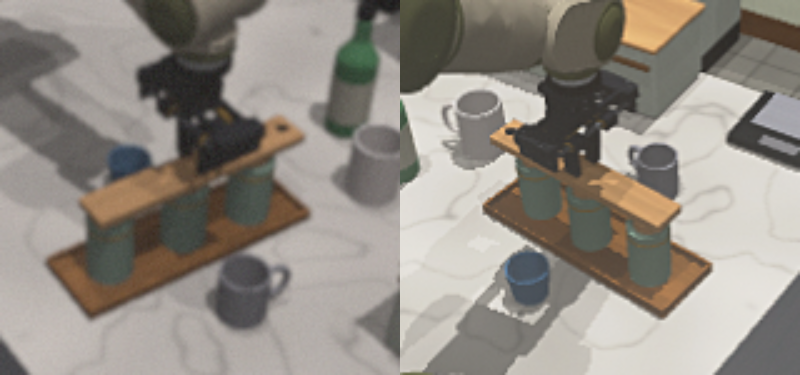

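The fingers look to be straddling the board at (600,150) in the right crop, and may still be closing. I'll give them more time with a fully shut command.

Call:
{"api": "drive_effector", "payload": {
  "steps": [
    [0, 0, 0, 0],
    [0, 0, 0, 0]
  ],
  "jaw": 0.0
}}

```text
time_s: 6.25
eef_pos: [526.1, 167.1, 118.6]
tool_rot: [0.75, 0.662, 0.0, 0.0]
ft_force: [-0.5, 0.8, 0.8]
opening: 0.098
grip_force: 0.0
```

Call:
{"api": "drive_effector", "payload": {
  "steps": [
    [0, 0, 0, 0],
    [0, 0, 0, 0],
    [0, 0, 0, 0]
  ]
}}

```text
time_s: 6.62
eef_pos: [526.1, 167.1, 118.6]
tool_rot: [0.75, 0.662, 0.0, 0.0]
ft_force: [0.2, 1.2, 0.4]
opening: 0.005
grip_force: 0.0
```

Run:
```python
from h import *
a,_=save("scene","pics/s3.png");b,_=save("side","pics/d3.png")
c,o=save("wrist","pics/w5.png")
A=cv2.resize(a["image"][120:190,240:350],(400,255),interpolation=2);B=cv2.resize(b["image"][120:190,150:260],(400,255),interpolation=2)
cv2.imwrite("pics/v3.png",np.vstack([np.hstack([A,B]),cv2.resize(c["image"],(440,330)).repeat(1,0) if 0 else np.pad(cv2.resize(c["image"],(440,330)),((0,0),(0,360),(0,0)))])[:,:,::-1])
```

```text
(no output)
```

View pics/v3.png

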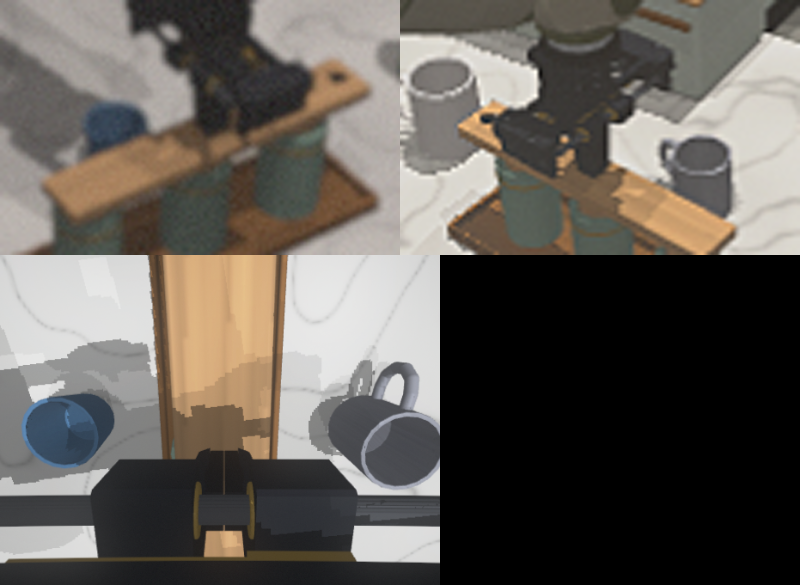

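The fingers shut above the board (tip at crop (238,140) on the left and (592,172) on the right). I'll triangulate the fingertip to check the height offset.

Run:
```python
from h import *
L={n:np.load(f"pics/{f}3.png.npy",allow_pickle=True).item()["im"] for n,f in(("scene","s"),("side","d"))}
def tri(p,q):
    c1,v1=rays(L["scene"],p,cam(L["scene"]));c2,v2=rays(L["side"],q,cam(L["side"]));v1=v1[0]/np.linalg.norm(v1);v2=v2[0]/np.linalg.norm(v2)
    s=np.linalg.lstsq(np.c_[v1,-v2],c2-c1,rcond=None)[0];a=c1+s[0]*v1;b=c2+s[1]*v2;return ((a+b)/2).round(1),np.linalg.norm(a-b).round(1)
print("tip",tri((305.5,158.4),(202.8,167.2)))
# board top corners: end near the mat
f=lambda x,y,x0,y0:(x0+x*.275,y0+y*.2745)
print("board end corner far",tri(f(78,220,240,120),f(718-400,255,150,120)))
print("board end corners",tri(f(42,183,240,120),f(690-400,252,150,120)))
print("hole",tri(f(337,76,240,120),f(488-400,119,150,120)))
print("mat center tri",tri((217.5,246.5),(293.5,226.5)))
# shaft of the fingers on the centre line above tip: 
print("scene tip at z=119,140",onplane(L["scene"],(305.5,158.4),119),onplane(L["scene"],(305.5,158.4),140))
print("side",onplane(L["side"],(202.8,167.2),119),onplane(L["side"],(202.8,167.2),140))
```

```text
tip (array([543.2, 185.9, 122.5]), np.float64(10.2))
board end corner far (array([518.9,  19.9, 104.9]), np.float64(8.6))
board end corners (array([480.9,  18.9, 131.9]), np.float64(11.2))
hole (array([543.1, 315.6, 136.1]), np.float64(2.4))
mat center tri (array([ 563.9, -191.7,  -18.1]), np.float64(5.8))
scene tip at z=119,140 [[537.94625295 195.72499363 119.        ]] [[555.32619722 177.62212527 140.        ]]
side [[543.2230888  182.20605774 119.        ]] [[524.23303185 166.76917493 140.        ]]
```

Run:
```python
from h import *
d=np.load("pics/w5.png.npy",allow_pickle=True).item();im,o=d["im"],d["o"]
g=cv2.GaussianBlur(cv2.cvtColor(im["image"],cv2.COLOR_RGB2HSV),(3,3),0)[:,:,2].astype(float)
for r in(5,30,60,90):
    x=g[r,150:360]; dx=np.diff(x); 
    s=[(150+i,int(dx[i])) for i in np.argsort(-abs(dx))[:10]];print(r,sorted(s))
from itertools import product
def w(r,a,b,z): 
    P=onplane(im,[(a,r),(b,r)],z,o);return abs(P[1]-P[0])@abs(R.from_quat(o["tool_rot"]).as_matrix()[:,1])
for r,a,b in((5,188,329),(60,190,325)):
    for z in(100,110,115,120,125,137): print(r,z,round(w(r,a,b,z),1))
```

```text
5 [(np.int64(171), -38), (np.int64(172), -42), (np.int64(173), -22), (np.int64(188), 21), (np.int64(189), 29), (np.int64(190), 19), (np.int64(320), -30), (np.int64(321), -27), (np.int64(327), 23), (np.int64(334), 25)]
30 [(np.int64(173), -39), (np.int64(174), -41), (np.int64(175), -22), (np.int64(190), 26), (np.int64(191), 25), (np.int64(319), -33), (np.int64(320), -30), (np.int64(325), 22), (np.int64(332), 33), (np.int64(333), 22)]
60 [(np.int64(176), -35), (np.int64(177), -36), (np.int64(178), -21), (np.int64(192), 26), (np.int64(193), 25), (np.int64(318), -37), (np.int64(319), -28), (np.int64(324), 21), (np.int64(330), 22), (np.int64(331), 36)]
90 [(np.int64(177), -29), (np.int64(178), -36), (np.int64(194), 25), (np.int64(195), 25), (np.int64(316), -22), (np.int64(317), -45), (np.int64(318), -33), (np.int64(322), 23), (np.int64(329), 41), (np.int64(330), 23)]
5 100 72.7
5 110 68.8
5 115 66.9
5 120 64.9
5 125 63.0
5 137 58.4
60 100 72.7
60 110 68.9
60 115 66.9
60 120 65.0
60 125 63.1
60 137 58.4
```

Evidence points to the physical fingertips ending about 19 mm above the reported TCP: the board scale in the wrist picture, the side ray, and no contact while closing. With the fingers open, the tins' 64 mm bodies still fit between them, so going 19 mm lower is safe.

Call:
{"api": "drive_effector", "payload": {
  "steps": [
    [0, 0, -5, 0],
    [0, 0, -10, 0],
    [0, 0, -10, 0],
    [0, 0, -10, 0],
    [0, 0, -10, 0],
    [0, 0, -10, 0],
    [0, 0, -10, 0],
    [0, 0, -10, 0]
  ],
  "jaw": 1.0
}}

```text
time_s: 7.78
eef_pos: [526.1, 167.1, 128.5]
tool_rot: [0.75, 0.662, -0.0, -0.0]
ft_force: [0.1, -0.1, -0.2]
opening: 0.886
grip_force: 0.0
```

Call:
{"api": "drive_effector", "payload": {
  "steps": [
    [0, 0, 0, 0],
    [0, 0, 5, 0],
    [0, 0, 12, 0],
    [0, 0, 18, 0],
    [0, 0, 24, 0],
    [0, 0, 28, 0],
    [0, 0, 28, 0],
    [0, 0, 28, 0]
  ]
}}

```text
time_s: 8.78
eef_pos: [526.2, 167.1, 100.7]
tool_rot: [0.75, 0.662, 0.0, 0.0]
ft_force: [-0.4, 0.4, -0.1]
opening: 1.001
grip_force: 0.0
```

Call:
{"api": "drive_effector", "payload": {
  "steps": [
    [0, 0, 0, 0],
    [0, 0, 0, 0],
    [0, 0, 0, 0],
    [0, 0, 0, 0],
    [0, 0, 0, 0]
  ],
  "jaw": 0.5
}}

```text
time_s: 9.4
eef_pos: [526.0, 167.1, 100.6]
tool_rot: [0.75, 0.662, -0.0, -0.0]
ft_force: [-1.0, -0.1, 0.0]
opening: 0.632
grip_force: 30.0
```

Call:
{"api": "drive_effector", "payload": {
  "steps": [
    [0, 0, -4, 0],
    [0, 0, -12, 0],
    [0, 0, -25, 0],
    [0, 0, -45, 0],
    [0, 0, -70, 0],
    [0, 0, -90, 0],
    [0, 0, -100, 0],
    [0, 0, -100, 0]
  ]
}}

```text
time_s: 10.4
eef_pos: [526.2, 167.1, 201.1]
tool_rot: [0.75, 0.662, 0.0, 0.0]
ft_force: [0.0, 0.5, -1.8]
opening: 0.634
grip_force: 30.0
```

Run:
```python
from h import *
o=env.get_obs();Rm=R.from_quat(o["tool_rot"]).as_matrix();p=np.array(o["eef_pos"])
print(Rm.round(3).tolist(),Rm.T@(np.array([561,-203,200])-p), o["grip_force"])
y=Rm[:,1];print("yaw",np.degrees(np.arctan2(y[1],y[0])))
```

```text
[[0.124, 0.992, 0.001], [0.992, -0.124, 0.0], [0.0, 0.001, -1.0]] [-362.95873366   80.25229654    1.07896721] 29.973670542240143
yaw -7.103824293180738
```

Call:
{"api": "drive_effector", "payload": {
  "steps": [
    [-25, 5, 0, 0],
    [-75, 16, 0, 0],
    [-130, 28, 0, 0],
    [-185, 40, 0, 0],
    [-240, 52, 0, 0],
    [-295, 64, 0, 0],
    [-340, 75, 0, 0],
    [-363, 80, 0, 0]
  ]
}}

```text
time_s: 11.4
eef_pos: [560.2, -204.9, 199.4]
tool_rot: [0.75, 0.661, -0.0, -0.001]
ft_force: [0.8, 0.2, -1.7]
opening: 0.631
grip_force: 30.0
```

Call:
{"api": "drive_effector", "payload": {
  "steps": [
    [0, 0, 0, 0.1],
    [0, 0, 0, 0.28],
    [0, 0, 0, 0.46],
    [0, 0, 0, 0.64],
    [0, 0, 0, 0.82],
    [0, 0, 0, 1.0],
    [0, 0, 0, 1.16],
    [0, 0, 0, 1.3]
  ]
}}

```text
time_s: 12.4
eef_pos: [560.5, -202.1, 200.0]
tool_rot: [0.997, 0.071, -0.0, -0.0]
ft_force: [-0.2, -0.5, -2.0]
opening: 0.631
grip_force: 30.0
```

Call:
{"api": "drive_effector", "payload": {
  "steps": [
    [0, 0, 0, 0.1],
    [0, 0, 0, 0.18],
    [0, 0, 0, 0.227],
    [0, 0, 0, 0.227],
    [0, 0, 0, 0.227]
  ]
}}

```text
time_s: 13.02
eef_pos: [560.6, -202.6, 200.3]
tool_rot: [0.999, -0.039, -0.0, -0.0]
ft_force: [-0.1, 0.0, -2.2]
opening: 0.632
grip_force: 30.0
```

Run:
```python
from h import *
o=env.get_obs();Rm=R.from_quat(o["tool_rot"]).as_matrix();p=np.array(o["eef_pos"])
y=Rm[:,0];print("xyaw",np.degrees(np.arctan2(y[1],y[0])),Rm.T@(np.array([559,-203,200])-p))
from m import big
for n in("scene","side"):
    im,_=save(n,f"pics/{n}4.png")
c=[im["image"] for im in(np.load("pics/scene4.png.npy",allow_pickle=True).item()["im"],im)]
cv2.imwrite("pics/v4.png",np.hstack([cv2.resize(c[0][100:310,100:330],(400,365)),cv2.resize(c[1][120:300,180:380],(400,365))])[:,:,::-1])
```

```text
xyaw -4.513563223616277 [-1.54265943  0.52875873  0.3140269 ]
```

View pics/v4.png

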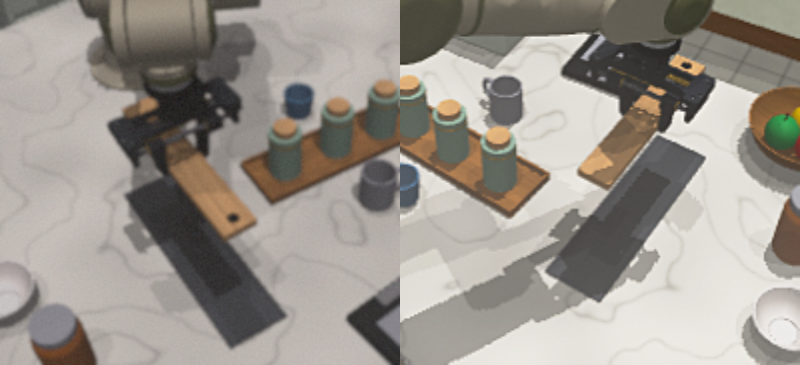

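The board is held over the mat, aligned with it.

Call:
{"api": "drive_effector", "payload": {
  "steps": [
    [-1, 0, 30, 0],
    [-1, 0, 75, 0],
    [-1, 0, 120, 0],
    [-1, 0, 155, 0],
    [-1, 0, 180, 0],
    [-1, 0, 195, 0],
    [-1, 0, 205, 0],
    [-1, 0, 205, 0]
  ]
}}

```text
time_s: 14.12
eef_pos: [559.6, -202.9, -4.5]
tool_rot: [0.999, -0.04, -0.0, -0.0]
ft_force: [-0.4, 0.4, -0.7]
opening: 0.634
grip_force: 30.0
```

Call:
{"api": "drive_effector", "payload": {
  "steps": [
    [0, 0, 2, 0],
    [0, 0, 4, 0],
    [0, 0, 6, 0],
    [0, 0, 7.5, 0],
    [0, 0, 7.5, 0]
  ]
}}

```text
time_s: 14.75
eef_pos: [559.6, -202.9, -12.1]
tool_rot: [0.999, -0.04, -0.0, -0.0]
ft_force: [0.2, 0.0, -1.5]
opening: 0.634
grip_force: 30.0
```

Call:
{"api": "drive_effector", "payload": {
  "steps": [
    [0, 0, 1, 0],
    [0, 0, 1, 0]
  ]
}}

```text
time_s: 15.0
eef_pos: [559.6, -202.9, -13.0]
tool_rot: [0.999, -0.04, -0.0, -0.0]
ft_force: [0.1, -0.0, -2.3]
opening: 0.629
grip_force: 30.0
```

Call:
{"api": "drive_effector", "payload": {
  "steps": [
    [0, 0, 0, 0],
    [0, 0, 0, 0],
    [0, 0, 0, 0],
    [0, 0, 0, 0]
  ],
  "jaw": 1.0
}}

```text
time_s: 15.5
eef_pos: [559.7, -202.9, -12.8]
tool_rot: [0.999, -0.04, 0.0, 0.0]
ft_force: [0.8, -0.6, -0.3]
opening: 1.0
grip_force: 0.0
```

Call:
{"api": "drive_effector", "payload": {
  "steps": [
    [0, 0, -10, 0],
    [0, 0, -40, 0],
    [0, 0, -90, 0],
    [0, 0, -150, 0],
    [0, 0, -210, 0],
    [0, 0, -260, 0],
    [0, 0, -290, 0],
    [0, 0, -300, 0]
  ]
}}

```text
time_s: 16.5
eef_pos: [559.8, -203.0, 289.3]
tool_rot: [0.999, -0.04, 0.001, 0.001]
ft_force: [-0.4, -0.2, 0.3]
opening: 1.0
grip_force: 0.0
```

Call:
{"api": "drive_effector", "payload": {
  "steps": [
    [-5, -25, -5, -0.16],
    [-14, -75, -10, -0.34],
    [-24, -130, -20, -0.52],
    [-34, -185, -30, -0.7],
    [-44, -240, -40, -0.88],
    [-54, -295, -40, -1.06],
    [-62, -335, -40, -1.24],
    [-65, -354, -40, -1.4]
  ]
}}

```text
time_s: 17.5
eef_pos: [522.3, 157.1, 326.1]
tool_rot: [0.788, 0.616, -0.001, -0.001]
ft_force: [-0.5, -0.7, 0.5]
opening: 0.995
grip_force: 0.0
```

Call:
{"api": "drive_effector", "payload": {
  "steps": [
    [0, 0, 0, -0.08],
    [0, 0, 0, -0.127],
    [0, 0, 0, -0.127],
    [0, 0, 0, -0.127]
  ]
}}

```text
time_s: 18.0
eef_pos: [523.1, 155.1, 326.6]
tool_rot: [0.75, 0.662, -0.0, -0.0]
ft_force: [-0.8, 0.2, -0.0]
opening: 1.001
grip_force: 0.0
```

Create t.py:
```python
import sys
from m import *
im,o=save("wrist",sys.argv[1]);Rm=R.from_quat(o["tool_rot"]).as_matrix()
hsv=cv2.cvtColor(im["image"],cv2.COLOR_RGB2HSV)
g=cv2.medianBlur(im["image"],3)
print(o["time_s"],np.round(o["eef_pos"],1),Rm.round(3).tolist())
lid=cv2.inRange(hsv,(5,60,140),(22,255,255));lid=cv2.morphologyEx(lid,cv2.MORPH_OPEN,np.ones((9,9),np.uint8))
for c in cv2.findContours(lid,0,1)[0]:
    if cv2.contourArea(c)<300: continue
    (u,v),r=cv2.minEnclosingCircle(c);print((round(u),round(v)),round(r,1),round(cv2.contourArea(c)/(3.1416*r*r),2),onplane(im,(u,v),121,o).round(1).tolist())
```

```bash
python3 t.py pics/w6.png
```

Run:
```python
from m import *
for n,r in(("scene",(150,170,290,320)),("side",(230,170,350,290))):
    im,_=save(n,f"pics/{n}5.png");hsv=cv2.cvtColor(im["image"],cv2.COLOR_RGB2HSV)
    mm=big(cv2.inRange(hsv,(0,0,0),(179,70,110)),r);mm=cv2.bitwise_or(mm,bm:=big(cv2.inRange(hsv,(5,50,100),(24,255,255)),r))
    print(n,"mat",fit(im,cv2.morphologyEx(mm,3,np.ones((5,5),np.uint8)),5),"board",fit(im,bm,21))
```

```text
18.0 [523.1 155.1 326.6] [[0.125, 0.992, -0.001], [0.992, -0.125, -0.0], [-0.0, -0.001, -1.0]]
(310, 344) 95.1 0.09 [[558.2, -103.2, 121.0]]
(256, 250) 16.8 0.89 [[503.6, 42.7, 121.0]]
(286, 210) 45.2 0.23 [[546.0, 91.5, 121.0]]
(258, 117) 45.8 0.42 [[527.1, 205.3, 121.0]]
(260, 58) 21.6 0.89 [[537.0, 266.6, 121.0]]
(257, 32) 40.0 0.31 [[536.8, 291.6, 121.0]]
scene mat [ 569.1 -200.4  395.7  106.8  175.5] board [ 570.9 -202.5  334.8   60.5  175.9]
side mat [ 558.8 -205.8  397.9  106.8  175.5] board [ 556.6 -208.8  337.3   59.   175.9]
```

View pics/w6.png

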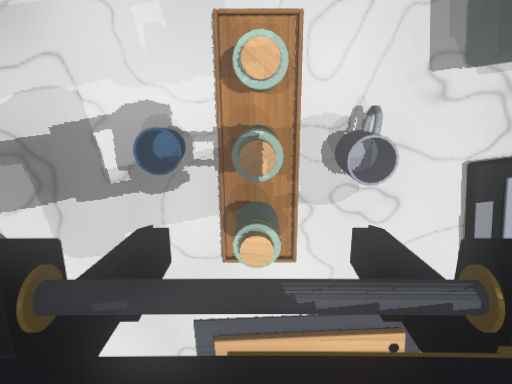

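All three tins stand in the tray, with lids at (260,58), (257,155) and (256,250). The board lies centred on the mat: both cameras put it within about 4 mm and 1° of the mat's centre. I'll weigh the middle tin first.

Create w.py:
```python
from h import *
L=[];E=[]
for _ in range(10): env.get_image("wrist");o=env.get_obs();L.append(o["ft_force"]);E.append(o["effort"])
print("t",o["time_s"],"F",np.mean(L,0).round(2),"sd",np.std(L,0).round(2),"eff",np.mean(E,0).round(2),"grip",round(float(o["grip_force"]),1),"op",round(float(o["opening"]),3),np.round(o["eef_pos"],1))
```

```text
(no output)
```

Call:
{"api": "drive_effector", "payload": {
  "steps": [
    [0, -1, 40, 0],
    [-1, -3, 95, 0],
    [-1, -3, 150, 0],
    [-1, -3, 200, 0],
    [-1, -3, 235, 0],
    [-1, -3, 255, 0],
    [-1, -3, 266, 0],
    [-1, -3, 270, 0]
  ]
}}

```text
time_s: 19.15
eef_pos: [520.2, 154.5, 57.0]
tool_rot: [0.75, 0.662, -0.0, 0.0]
ft_force: [-0.6, 0.3, 0.3]
opening: 0.996
grip_force: 0.0
```

```bash
python3 w.py
```

```text
t 19.65 F [-0.08  0.19  0.1 ] sd [0.31 0.57 0.42] eff [-0.000e+00 -4.508e+01 -2.076e+01  7.000e-02 -1.000e-02  0.000e+00] grip 0.0 op 0.997 [520.2 154.5  57.3]
```

Call:
{"api": "drive_effector", "payload": {
  "steps": [
    [0, 0, 0, 0],
    [0, 0, 0, 0],
    [0, 0, 0, 0],
    [0, 0, 0, 0],
    [0, 0, 0, 0]
  ],
  "jaw": 0.5
}}

```text
time_s: 20.27
eef_pos: [519.8, 154.6, 57.0]
tool_rot: [0.75, 0.662, -0.0, -0.0]
ft_force: [-3.1, 0.3, 2.7]
opening: 0.729
grip_force: 30.0
```

Call:
{"api": "drive_effector", "payload": {
  "steps": [
    [0, 0, -4, 0],
    [0, 0, -10, 0],
    [0, 0, -18, 0],
    [0, 0, -24, 0],
    [0, 0, -25, 0],
    [0, 0, -25, 0]
  ]
}}

```text
time_s: 21.02
eef_pos: [520.0, 154.5, 82.0]
tool_rot: [0.75, 0.662, -0.0, -0.0]
ft_force: [-0.5, 0.7, -4.6]
opening: 0.728
grip_force: 30.0
```

```bash
python3 w.py
```

```text
t 21.525 F [ 0.11 -0.05 -4.28] sd [0.55 0.34 0.59] eff [  0.   -46.94 -23.06   0.09  -0.    -0.  ] grip 30.0 op 0.726 [520.1 154.5  82. ]
```

The middle tin reads 4.28 N, about 0.436 kg. I'll set it down and weigh the left one.

Call:
{"api": "drive_effector", "payload": {
  "steps": [
    [0, 0, 6, 0],
    [0, 0, 13, 0],
    [0, 0, 19, 0],
    [0, 0, 23, 0],
    [0, 0, 25, 0],
    [0, 0, 25, 0],
    [0, 0, 25, 0]
  ]
}}

```text
time_s: 22.4
eef_pos: [520.2, 154.5, 57.1]
tool_rot: [0.75, 0.662, 0.0, 0.0]
ft_force: [0.1, 0.3, -5.4]
opening: 0.726
grip_force: 30.0
```

Call:
{"api": "drive_effector", "payload": {
  "steps": [
    [0, 0, 0, 0],
    [0, 0, 0, 0],
    [0, 0, 0, 0],
    [0, 0, 0, 0]
  ],
  "jaw": 1.0
}}

```text
time_s: 22.9
eef_pos: [520.2, 154.5, 57.2]
tool_rot: [0.75, 0.662, 0.0, 0.0]
ft_force: [-0.7, -0.2, -0.1]
opening: 0.998
grip_force: 0.0
```

Call:
{"api": "drive_effector", "payload": {
  "steps": [
    [0, 0, -15, 0],
    [0, 0, -45, 0],
    [0, 0, -80, 0],
    [0, 0, -95, 0],
    [15, 0, -95, 0],
    [50, 1, -95, 0],
    [95, 3, -95, 0],
    [115, 3, -95, 0]
  ]
}}

```text
time_s: 23.9
eef_pos: [536.5, 270.6, 150.4]
tool_rot: [0.749, 0.663, -0.001, -0.001]
ft_force: [-0.4, 0.2, -0.3]
opening: 0.999
grip_force: 0.0
```

Call:
{"api": "drive_effector", "payload": {
  "steps": [
    [0, 0, 0, 0],
    [0, 0, 25, 0],
    [0, 0, 55, 0],
    [0, 0, 80, 0],
    [0, 0, 92, 0],
    [0, 0, 95, 0],
    [0, 0, 95, 0]
  ]
}}

```text
time_s: 24.78
eef_pos: [537.6, 268.1, 57.7]
tool_rot: [0.75, 0.662, 0.0, 0.0]
ft_force: [-0.4, 0.4, 0.2]
opening: 1.0
grip_force: 0.0
```

Call:
{"api": "drive_effector", "payload": {
  "steps": [
    [0, 0, 0, 0],
    [0, 0, 0, 0],
    [0, 0, 0, 0],
    [0, 0, 0, 0],
    [0, 0, 0, 0]
  ],
  "jaw": 0.5
}}

```text
time_s: 25.4
eef_pos: [537.3, 268.3, 57.4]
tool_rot: [0.75, 0.662, 0.0, 0.0]
ft_force: [-0.8, -0.0, 4.2]
opening: 0.726
grip_force: 30.0
```

Call:
{"api": "drive_effector", "payload": {
  "steps": [
    [0, 0, -4, 0],
    [0, 0, -10, 0],
    [0, 0, -18, 0],
    [0, 0, -24, 0],
    [0, 0, -25, 0],
    [0, 0, -25, 0]
  ]
}}

```text
time_s: 26.15
eef_pos: [537.2, 268.2, 82.0]
tool_rot: [0.75, 0.662, -0.0, -0.0]
ft_force: [0.1, 0.4, -1.5]
opening: 0.73
grip_force: 30.0
```

```bash
python3 w.py
```

```text
t 26.65 F [ 0.11 -0.07 -1.71] sd [0.55 0.45 0.6 ] eff [ 0.000e+00 -5.143e+01 -2.338e+01  7.000e-02 -1.000e-02 -0.000e+00] grip 30.0 op 0.724 [537.2 268.2  82. ]
```

The left tin reads 1.71 N. Next is the right one.

Call:
{"api": "drive_effector", "payload": {
  "steps": [
    [0, 0, 6, 0],
    [0, 0, 13, 0],
    [0, 0, 19, 0],
    [0, 0, 23, 0],
    [0, 0, 25, 0],
    [0, 0, 25, 0],
    [0, 0, 25, 0]
  ]
}}

```text
time_s: 27.52
eef_pos: [537.3, 268.3, 57.4]
tool_rot: [0.75, 0.662, 0.0, 0.0]
ft_force: [-2.7, 0.2, 2.9]
opening: 0.728
grip_force: 30.0
```

Call:
{"api": "drive_effector", "payload": {
  "steps": [
    [0, 0, 0, 0],
    [0, 0, 0, 0],
    [0, 0, 0, 0],
    [0, 0, 0, 0]
  ],
  "jaw": 1.0
}}

```text
time_s: 28.02
eef_pos: [537.3, 268.2, 57.0]
tool_rot: [0.75, 0.662, 0.0, 0.0]
ft_force: [1.3, -0.2, 0.2]
opening: 0.999
grip_force: 0.0
```

Call:
{"api": "drive_effector", "payload": {
  "steps": [
    [0, 0, -15, 0],
    [0, 0, -45, 0],
    [0, 0, -80, 0],
    [0, 0, -95, 0],
    [-20, 0, -95, 0],
    [-65, -1, -95, 0],
    [-115, -2, -95, 0],
    [-165, -3, -95, 0]
  ]
}}

```text
time_s: 29.02
eef_pos: [512.4, 102.5, 150.6]
tool_rot: [0.75, 0.662, -0.001, -0.001]
ft_force: [0.0, 0.1, -0.1]
opening: 1.0
grip_force: 0.0
```

Call:
{"api": "drive_effector", "payload": {
  "steps": [
    [-40, 0, 0, 0],
    [-60, 0, 0, 0],
    [-64, 0, 15, 0],
    [-64, 0, 45, 0],
    [-64, 0, 75, 0],
    [-64, 0, 90, 0],
    [-64, 0, 95, 0],
    [-64, 0, 95, 0]
  ]
}}

```text
time_s: 30.02
eef_pos: [506.1, 41.5, 57.2]
tool_rot: [0.749, 0.662, 0.0, 0.0]
ft_force: [0.5, -1.0, -0.5]
opening: 0.999
grip_force: 0.0
```

Call:
{"api": "drive_effector", "payload": {
  "steps": [
    [0, 0, 0, 0],
    [0, 0, 0, 0],
    [0, 0, 0, 0],
    [0, 0, 0, 0],
    [0, 0, 0, 0]
  ],
  "jaw": 0.5
}}

```text
time_s: 30.65
eef_pos: [506.0, 41.4, 57.4]
tool_rot: [0.75, 0.662, 0.0, 0.0]
ft_force: [-3.6, 0.8, 6.3]
opening: 0.724
grip_force: 29.9
```

Call:
{"api": "drive_effector", "payload": {
  "steps": [
    [0, 0, -4, 0],
    [0, 0, -10, 0],
    [0, 0, -18, 0],
    [0, 0, -24, 0],
    [0, 0, -25, 0],
    [0, 0, -25, 0]
  ]
}}

```text
time_s: 31.4
eef_pos: [505.9, 41.4, 82.0]
tool_rot: [0.75, 0.662, -0.0, -0.0]
ft_force: [-0.9, 0.5, -2.9]
opening: 0.726
grip_force: 29.9
```

```bash
python3 w.py
```

```text
t 31.9 F [-0.04  0.01 -1.65] sd [0.45 0.59 0.56] eff [ 0.000e+00 -4.195e+01 -2.154e+01  7.000e-02  2.000e-02 -0.000e+00] grip 29.9 op 0.727 [506.   41.4  82. ]
```

The right tin reads 1.65 N, so the middle tin is the heaviest. I'll put this one back, then pick up the middle one and hold it high.

Call:
{"api": "drive_effector", "payload": {
  "steps": [
    [0, 0, 6, 0],
    [0, 0, 13, 0],
    [0, 0, 19, 0],
    [0, 0, 23, 0],
    [0, 0, 25, 0],
    [0, 0, 25, 0],
    [0, 0, 25, 0]
  ]
}}

```text
time_s: 32.78
eef_pos: [505.9, 41.4, 57.4]
tool_rot: [0.75, 0.662, -0.0, -0.0]
ft_force: [-3.7, 0.8, 5.1]
opening: 0.727
grip_force: 29.9
```

Call:
{"api": "drive_effector", "payload": {
  "steps": [
    [0, 0, 0, 0],
    [0, 0, 0, 0],
    [0, 0, 0, 0],
    [0, 0, 0, 0]
  ],
  "jaw": 1.0
}}

```text
time_s: 33.28
eef_pos: [506.0, 41.4, 57.0]
tool_rot: [0.75, 0.662, 0.0, 0.0]
ft_force: [-1.0, -0.7, -0.4]
opening: 1.002
grip_force: 0.0
```

Call:
{"api": "drive_effector", "payload": {
  "steps": [
    [0, 0, -15, 0],
    [0, 0, -45, 0],
    [0, 0, -80, 0],
    [0, 0, -95, 0],
    [15, 0, -95, 0],
    [50, 0, -95, 0],
    [95, 0, -95, 0],
    [114, 0, -95, 0]
  ]
}}

```text
time_s: 34.28
eef_pos: [519.3, 156.9, 150.6]
tool_rot: [0.749, 0.663, -0.001, -0.001]
ft_force: [-0.1, 0.3, 0.0]
opening: 0.999
grip_force: 0.0
```

Call:
{"api": "drive_effector", "payload": {
  "steps": [
    [0, 0, 0, 0],
    [0, 0, 25, 0],
    [0, 0, 55, 0],
    [0, 0, 80, 0],
    [0, 0, 92, 0],
    [0, 0, 95, 0],
    [0, 0, 95, 0]
  ]
}}

```text
time_s: 35.15
eef_pos: [520.4, 154.3, 57.7]
tool_rot: [0.75, 0.662, 0.0, 0.0]
ft_force: [0.7, -0.6, -0.1]
opening: 0.997
grip_force: 0.0
```

Call:
{"api": "drive_effector", "payload": {
  "steps": [
    [0, 0, 0, 0],
    [0, 0, 0, 0],
    [0, 0, 0, 0],
    [0, 0, 0, 0],
    [0, 0, 0, 0]
  ],
  "jaw": 0.5
}}

```text
time_s: 35.78
eef_pos: [520.0, 154.6, 57.4]
tool_rot: [0.75, 0.662, -0.0, -0.0]
ft_force: [-3.6, 0.0, 5.4]
opening: 0.728
grip_force: 30.0
```

Call:
{"api": "drive_effector", "payload": {
  "steps": [
    [0, 0, -5, 0],
    [0, 0, -20, 0],
    [0, 0, -45, 0],
    [0, 0, -80, 0],
    [0, 0, -115, 0],
    [0, 0, -145, 0],
    [0, 0, -165, 0],
    [0, 0, -170, 0]
  ]
}}

```text
time_s: 36.78
eef_pos: [520.4, 154.5, 228.6]
tool_rot: [0.75, 0.662, 0.001, 0.001]
ft_force: [0.6, -0.2, -5.5]
opening: 0.729
grip_force: 30.0
```

Call:
{"api": "drive_effector", "payload": {
  "steps": [
    [0, 0, 0, 0],
    [0, 0, 0, 0],
    [0, 0, 0, 0],
    [0, 0, 0, 0]
  ]
}}

```text
time_s: 37.28
eef_pos: [520.0, 154.5, 226.8]
tool_rot: [0.75, 0.662, -0.0, -0.0]
ft_force: [-0.2, -0.0, -3.6]
opening: 0.728
grip_force: 30.0
```

```bash
python3 w.py
```

Run:
```python
from m import *
for n,r,rt in(("scene",(150,190,290,320),(235,100,350,215)),("side",(230,180,350,290),(150,90,260,225))):
    im,_=save(n,f"pics/{n}6.png");hsv=cv2.cvtColor(im["image"],cv2.COLOR_RGB2HSV)
    print(n,"board",fit(im,big(cv2.inRange(hsv,(5,50,100),(24,255,255)),r),21))
    k=np.zeros(hsv.shape[:2],np.uint8);x0,y0,x1,y1=rt;k[y0:y1,x0:x1]=cv2.inRange(hsv,(60,30,40),(100,120,190))[y0:y1,x0:x1]
    N,l,s,c=cv2.connectedComponentsWithStats(k);print([s[i].tolist() for i in range(1,N) if s[i,4]>60])
```

```text
t 37.775 F [ 0.15 -0.29 -4.28] sd [0.52 0.32 0.47] eff [ -0.   -44.27 -27.26   0.1   -0.    -0.  ] grip 30.0 op 0.731 [520.1 154.5 227.1]
scene board [ 570.6 -202.4  334.1   60.7  175.9]
[]
side board [ 556.8 -208.8  337.8   59.   175.9]
[]
```

```bash
python3 -c "
from rig import env
print(env.close_job())"
```

```text
the job is handed in; nothing more can be done
None
```

I handed the job in at about 38 s; no verdict came back. The board lies centred lengthwise on the mat, the left (1.7 N) and right (1.65 N) tins were set back in the tray, and the gripper is holding the heaviest, the middle one (4.3 N), about 175 mm up; I took no close look at the two standing tins after the last lift.

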